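# Clip the scriber back into the tool rail

### The arm

A 6-joint arm with a two-finger parallel gripper is mounted at the origin on a cart in front of the work surface, level with it; the furniture and walls round the work are solid. World frame = base frame: x ahead of the robot, y to its left, z up, the work surface at z = 0. Lengths are in m, angles in rad, forces in N, time in s.
With the tool pointing down it reaches from about 0.25 to 0.725 m from the base axis. Payload 4 kg.
Tool frame: the origin (TCP) lies between the finger pads; the fingertips stand 11 mm ahead of it and the grasp point (between the pads) lies 8 mm behind it; z points along the fingers, y is the line along which they close (so a half turn about z gives the same grasp; the last joint's range is limited). The gripper opens to 85 mm and grips with 20 to 120 N. Pads are 22 mm wide; open, the fingers measure 114 mm over their backs; the gripper's body (76 mm by 85 mm) begins 54 mm behind the grasp point. The pads swing forward as they close: fully open they stand 13 mm farther back than shut.
Start: joints at [-1.275, 0.241, 0.005, 1.335, 0, 1.571], TCP at [0.146, -0.478, 0.21] pointing down, gripper open.
Joint ranges: [-2.72, 2.72], [-1.05, 1.87], [-1.09, 1.28], [-1.99, 2.15], [-1.42, 1.44], [-3.14, 3.14]. Speed limits (rad/s): [2.79, 2.79, 3.14, 3.14, 3.14, 3.14].

### API

Orientations are given as a unit quaternion [x, y, z, w].
In Python, from workcell import env, capture, camera_params, job, spot_in gives the robot as it stands.
- The arm moves only by the tool step_arm, never from a script. Its argument "commands" is a list of rows, each a list of 3 entries, a list of its own where there are three numbers: the closure, from 0 (fully open) to 1 (shut), then the shift along the tool's x, y, z in m, then the turn, a rotation vector about the tool's x, y, z in degrees. A call has 1 to 12 rows; each row shifts and turns the commanded pose from where the row before left it, along the tool's axes as they then stand; what a row does not reach is not made up. A row lasts 1/10 s, in which the tool goes at most 50 mm and 8.59 degrees, less where a joint would pass 70% of its speed; a pose out of reach is approached as far as the arm can. A call is refused whole if a number of a shift passes 0.05 or a number of a turn 8.59, either way. A call with a gripper value outside its range is refused whole. The fingers move at their own pace and stop on an object; "force" is the grip in N (left out, the last holds). Time passes only in rows, so rows that do not move let the fingers close. It gives the time, the measured TCP pose, the force, the opening and the grip force at its end, in the units of the state.
- env.observe(): the state, without advancing time (a new reading comes with each control period).
- capture(name): name is "scene" or "top"; returns the picture (480x640x3 uint8, blue, green, red); there is no depth.
- camera_params(name): a dict with "fx", "fy", "cx", "cy" (pixels), "distortion" ([k1, k2, p1, p2, k3] as OpenCV has them; the pictures are not rectified), "R" (3x3) and "t" (3): a world point X has camera coordinates R X + t. Camera axes: x right, y down, z forward; pixel columns grow to the right and rows downward; lengths in m; the calibration is good to about 2 mm. A picture is of the moment at which its call begins. camera_params takes no time and is no camera call.
- job.close_job(): hands the job in; it is judged then, once.
Trained networks look in the newest picture that a camera, given by its name, has taken for a name from the list of things; names that differ only in an ending like _2 or _b are one class to them, and where a whole thing is asked for, a point or a joint stands for the part that bears it (a point fixed in the world has none). Each returns a list of dicts, best first, with "score" (0 to 1); they miss things now and then, are a little off and sometimes report something else, mostly with a low value. They report only what shows in the picture. A call takes as long as a camera call. They do not tell look-alikes from the thing itself.
- spot_in(camera, label): "extent" ([left, top, width, height] in pixels, round what is visible of it).
The state is a dict: "time_s": time; "qpos": joint angles; "qvel": joint speeds; "joint_torque": joint torques, N m; "tool_pos": TCP position; "tool_rot": TCP orientation; "contact_force": force on the tool from outside, world axes, zero at the start; "moment": the same for the moment, N m; "opening": opening from 0.0 (shut) to 1.0 (fully open); "grip_force": force on a finger pad.
Only numpy, scipy, OpenCV 4.12 (cv2) and the standard library are available. Lean on these libraries where they do the work, as an engineer would, in place of code of your own. Each camera call takes 0.05 s, during which the arm holds its last target. There are 200 camera calls.

### The job

Put the loose scriber back in the tool rail: lay its black grip, centred, along the one empty pair of spring clips and press it down until it snaps fully home in both, then let go. Leave the bare steel rod and the flat bar where they lie.

Things in the scene. Friction and masses are not known exactly. Their poses are not given: they have to be found in the camera images.
- scriber_grip (a point): Loose pencil-like scriber on the bench: round black grip 122 mm long, 11.6 mm thick, then a thinner steel point 48 mm long at one end; 60 g; rolls if pushed. This point: middle of the grip, on its axis, 6 mm above the bench; x runs along the grip towards the steel point.
- clip_seat (a point): The one empty place of three (85 mm apart) on a fixed wooden rail: 2 upright spring clips, 12 mm wide, 40 mm either side along x, 68 mm free between. This point: grip's middle when home, 62 mm above the bench; x: along the grip, either way; z up. Flared lips reach 18 mm above it; throat 9 mm wide, 5 mm above it. A push down of 5 to 15 N snaps the grip in, onto a fixed floor.
- rod_1: Bystander: a bare dark steel rod, 139 mm long and 7 mm thick, without a grip, lying beside the scriber. Origin under its middle.
- flat_bar: Bystander: a light steel flat bar, 43 x 132 x 8 mm, lying farther back on the bench. Origin under its middle.
Mind the look-alikes: they are no part of the job. What is meant by the part that bears scriber_grip is not green, and is the smaller of those in its own colour.

How it is judged:
At the end, for the whole second after the job is handed in: The scriber's grip rests fully home in both of the empty clips, under their lips: its middle within 4 mm in height and 5 mm sideways of the seat, within 15 mm along the clips' direction, its axis within 0.12 rad of that direction (either way round), let go (z of scriber_grip in the frame of clip_seat between -0.004 and 0.004 m and y of scriber_grip in the frame of clip_seat between -0.005 and 0.005 m and x of scriber_grip in the frame of clip_seat between -0.015 and 0.015 m and angle between the x axis of scriber_grip and the x axis of clip_seat, either way round below 0.12 rad); the robot touches nothing.
It fails at once if the bare rod is moved by more than 30 mm (distance of rod_1 from where it was at the start of the episode above 0.03 m).
It fails at once if the flat bar is moved by more than 30 mm (distance of flat_bar from where it was at the start of the episode above 0.03 m).
It also fails if it takes over 32 s, if anything falls off the work surface, if the arm or the gripper's body presses on something with over 40 N, if the wrist force passes 120 N, or if a joint passes its speed limit or range.

## Working session

There is one attempt and no reset: what is moved stays moved. The work goes in short steps, Python scripts to look and compute and a tool call to move; the robot and the scene stay as the last step left them, time stands still between calls to the robot, and variables do not carry over. Pictures are saved under pics/ and viewed, at most 10 in all, crops included, and the job is handed in when it is done.

Besides the shell and the picture viewer there is one more tool, called after "Call:" in YAML: its name, and indented under it one key for each argument. step_arm: Moves the arm, as the interface text tells. Its arguments: {"type":"object","properties":{"commands":{"type":"array"},"force":{"type":"number"}},"required":["commands"]}

```bash
mkdir -p pics; python3 - <<'E'
from workcell import env, capture, camera_params, job, spot_in
import cv2
for c in ("scene","top"):
    cv2.imwrite(f"pics/{c}0.png",capture(c))
    p=camera_params(c); print(c,{k:(v if not hasattr(v,'round') else v.round(4).tolist()) for k,v in p.items()})
    for l in ("scriber_grip","rod_1","flat_bar"):
        print(l,[(d["extent"],round(d["score"],2)) for d in spot_in(c,l)][:4])
s=env.observe();print(s["time_s"],s["tool_pos"],s["tool_rot"],s["opening"])
E
```

```text
scene {'fx': 435.5388986010104, 'fy': 435.5388986010104, 'cx': 323.806167130273, 'cy': 234.0061043474081, 'distortion': [-0.0347, 0.0, 0.0, 0.0, 0.0], 'R': [[-0.6615, -0.7499, 0.0075], [-0.5461, 0.4749, -0.6901], [0.5139, -0.4606, -0.7237]], 't': [0.3058, 0.4224, 0.8539]}
scriber_grip [([422.5, 201.8, 63.1, 43.7], 0.85), ([358.6, 275.6, 23.8, 49.4], 0.69), ([355.8, 244.3, 47.1, 8.7], 0.64)]
rod_1 [([349.1, 227.5, 50.1, 0.5], 0.45)]
flat_bar [([291.6, 196.9, 36.8, 29.4], 0.71)]
top {'fx': 493.1408185363221, 'fy': 493.1408185363221, 'cx': 321.64397087916757, 'cy': 233.15395883775142, 'distortion': [0.0329, 0.0, 0.0, 0.0, 0.0], 'R': [[-0.026, -0.9995, -0.0176], [-0.9903, 0.0281, -0.1359], [0.1363, 0.0139, -0.9906]], 't': [-0.0657, 0.5544, 1.1345]}
scriber_grip [([484.5, 233.8, 5.1, 91.3], 0.83), ([315.6, 272.1, 26.6, 57.9], 0.77), ([352.9, 239.3, 59.6, 28.8], 0.69)]
rod_1 [([384.9, 213.5, 10.7, 6.6], 0.69)]
flat_bar [([335.7, 156.9, 54.3, 14.4], 0.67)]
0.4 [ 0.14571338 -0.47818324  0.20935575] [ 9.89084298e-01  1.47350675e-01 -2.30396927e-05 -1.71472334e-04] 0.9995083010147955
```

View pics/top0.png

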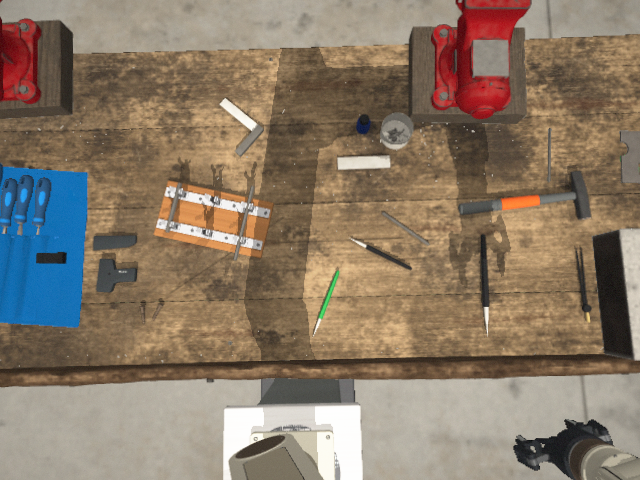

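View pics/scene0.png

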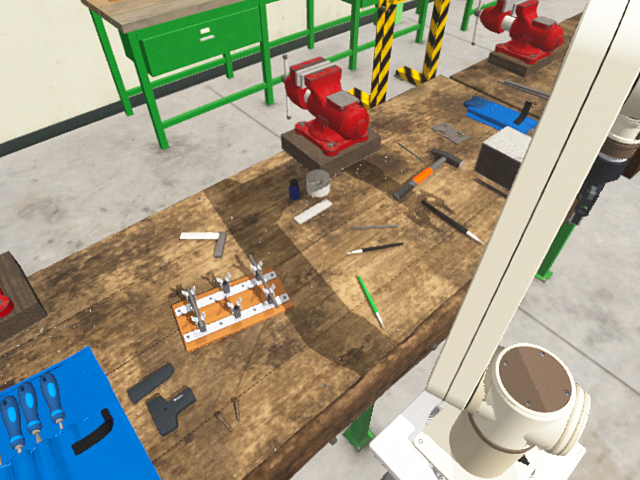

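The top view shows the target, the smaller black scriber, at (350–411, 238–268) with its point to the left. The rod is at (384–428, 212–242), the green scriber and a larger black one are look-alikes, and the rail is at (155–272, 178–257) with its middle place apparently empty. Next I'll zoom in.

```bash
cat > h.py <<'E'
import numpy as np, cv2
from workcell import env, capture, camera_params, job, spot_in
def P(c):
    p=camera_params(c); K=np.array([[p["fx"],0,p["cx"]],[0,p["fy"],p["cy"]],[0,0,1]])
    return K,np.array(p["distortion"]),np.array(p["R"]),np.array(p["t"])
def w(c,uv,z):
    K,d,R,t=P(c); n=cv2.undistortPoints(np.array([[uv]],float),K,d)[0,0]
    r=R.T@np.array([n[0],n[1],1]); o=-R.T@t
    return o+r*(z-o[2])/r[2]
def px(c,X):
    K,d,R,t=P(c); return cv2.projectPoints(np.array(X,float).reshape(-1,3),cv2.Rodrigues(R)[0],t,K,d)[0][:,0]
E
python3 - <<'E'
from h import *
a=cv2.imread("pics/top0.png"); b=cv2.imread("pics/scene0.png")
A=cv2.resize(a[165:270,145:285],None,fx=4,fy=4,interpolation=cv2.INTER_CUBIC)  #560x420
B=cv2.resize(b[250:355,165:305],None,fx=5.5,fy=5.5,interpolation=cv2.INTER_CUBIC)
cv2.imwrite("pics/railtop.png",A);cv2.imwrite("pics/railscene.png",B)
C=cv2.resize(a[205:275,340:435],None,fx=8,fy=8,interpolation=cv2.INTER_CUBIC);cv2.imwrite("pics/scr.png",C)
E
```

```text
(no output)
```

View pics/railtop.png

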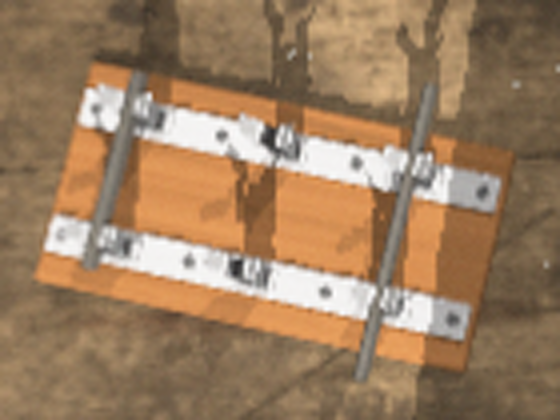

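View pics/railscene.png

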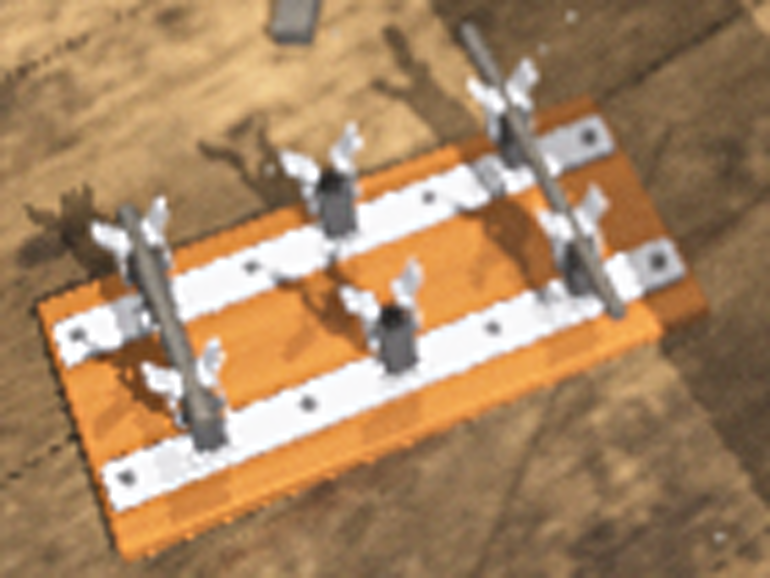

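View pics/scr.png

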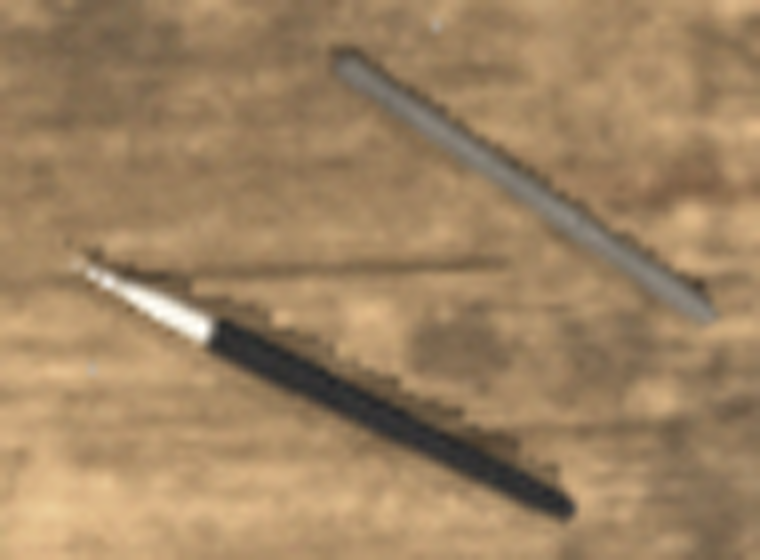

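The middle pair of clips is empty. The scriber grip runs from crop (212,334) to (570,512), and the rod lies clear of it on the far side.

```bash
python3 - <<'E'
from h import *
f=lambda p,s,o:((p[0]+.5)/s-.5+o[0],(p[1]+.5)/s-.5+o[1])
T=lambda p,z:w("top",f(p,4,(145,165)),z)
S=lambda p,z:w("scene",f(p,5.5,(165,250)),z)
G=lambda p,z:w("top",f(p,8,(340,205)),z)
e1,e2=G((212,334),.006),G((570,512),.006);d=e1-e2
print("grip",(e1+e2)/2,np.linalg.norm(d),np.degrees(np.arctan2(d[1],d[0])))
r=[G((345,55),.0035),G((712,315),.0035)];print("rod",r,np.linalg.norm(r[0]-r[1]))
L=[T((137,75),.062),T((91,268),.062)];R=[T((430,88),.062),T((360,378),.062)]
for q in(L,R): v=q[0]-q[1];print("tool",q,np.degrees(np.arctan2(v[1],v[0])))
for z in(.078,.08):print("scene lips",S((288,158),z),S((352,130),z),S((348,297),z),S((412,268),z))
LS=[S((130,210),.062),S((205,440),.062)];RS=[S((468,30),.062),S((615,312),.062)]
for q in(LS,RS): v=q[0]-q[1];print("tool scene",q,np.degrees(np.arctan2(v[1],v[0])))
# strip corners ends (z unknown)
E
```

```text
grip [ 0.49307199 -0.23992274  0.006     ] 0.11962859960768508 61.67298211548646
rod [array([ 0.6065834 , -0.23142865,  0.0035    ]), array([ 0.52333039, -0.33882423,  0.0035    ])] 0.1358855204055595
tool [array([0.67731133, 0.25308485, 0.062     ]), array([0.56284805, 0.27844721, 0.062     ])] -12.49353946097826
tool [array([0.66447838, 0.07999552, 0.062     ]), array([0.49412325, 0.12171312, 0.062     ])] -13.760144042574192
scene lips [0.6410094  0.18478691 0.078     ] [0.63587405 0.15516511 0.078     ] [0.56209476 0.20488625 0.078     ] [0.55687763 0.17659697 0.078     ]
scene lips [0.63944917 0.18535914 0.08      ] [0.6343262  0.15580879 0.08      ] [0.56072487 0.20541    0.08      ] [0.55552032 0.17718896 0.08      ]
tool scene [array([0.67417364, 0.24771868, 0.062     ]), array([0.5521015 , 0.28243002, 0.062     ])] -15.873153835299192
tool scene [array([0.66309579, 0.0766865 , 0.062     ]), array([0.49285805, 0.1199933 , 0.062     ])] -14.27273747477812
```

Call:
step_arm:
  commands:
    - [0.4,[0,0,0],[0,0,-8.5]]
    - [0.4,[0,0,0],[0,0,-8.5]]
    - [0.4,[0,0,0],[0,0,-8.5]]
    - [0.4,[0,0,0],[0,0,-8.5]]
    - [0.4,[0,0,0],[0,0,-8.5]]
    - [0.4,[0,0,0],[0,0,-2.2]]
  force: 60

```text
time_s: 1.0
tool_pos: [0.1457, -0.4783, 0.2095]
tool_rot: [0.858, 0.514, -0.0, 0.0]
contact_force: [-0.6, 0.4, -0.1]
opening: 0.598
grip_force: 0.0
```

Call:
step_arm:
  commands:
    - [0.4,[0.0374,0.0192,0.011],[0,0,0]]
    - [0.4,[0.0374,0.0192,0.011],[0,0,0]]
    - [0.4,[0.0374,0.0192,0.011],[0,0,0]]
    - [0.4,[0.0374,0.0192,0.011],[0,0,0]]
    - [0.4,[0.0374,0.0192,0.011],[0,0,0]]
    - [0.4,[0.0374,0.0192,0.011],[0,0,0]]
    - [0.4,[0.0374,0.0192,0.011],[0,0,0]]
    - [0.4,[0.0374,0.0192,0.011],[0,0,0]]
    - [0.4,[0.0374,0.0192,0.011],[0,0,0]]
    - [0.4,[0.0374,0.0192,0.011],[0,0,0]]
    - [0.4,[0,0,0],[0,0,0]]
    - [0.4,[0,0,0],[0,0,0]]

```text
time_s: 2.2
tool_pos: [0.4925, -0.2394, 0.0989]
tool_rot: [0.858, 0.513, -0.001, -0.001]
contact_force: [0.3, -0.9, -0.9]
opening: 0.602
grip_force: 0.0
```

Call:
step_arm:
  commands:
    - [0.4,[0,0,0.03],[0,0,0]]
    - [0.4,[0,0,0.025],[0,0,0]]
    - [0.4,[0,0,0.02],[0,0,0]]
    - [0.4,[0,0,0.01],[0,0,0]]
    - [0.4,[0,0,0],[0,0,0]]
    - [0.4,[0,0,0],[0,0,0]]

```text
time_s: 2.8
tool_pos: [0.4925, -0.2412, 0.0155]
tool_rot: [0.859, 0.512, 0.0, 0.001]
contact_force: [0.3, -0.1, 0.7]
opening: 0.599
grip_force: 0.0
```

Call:
step_arm:
  commands:
    - [0.6,[0,0,0],[0,0,0]]
    - [0.7,[0,0,0],[0,0,0]]
    - [0.8,[0,0,0],[0,0,0]]
    - [0.9,[0,0,0],[0,0,0]]
    - [1.0,[0,0,0],[0,0,0]]
    - [1.0,[0,0,0],[0,0,0]]
    - [1.0,[0,0,0],[0,0,0]]
    - [1.0,[0,0,0],[0,0,0]]
  force: 80

```text
time_s: 3.6
tool_pos: [0.4923, -0.2403, 0.0144]
tool_rot: [0.859, 0.512, -0.0, -0.0]
contact_force: [-0.0, 0.2, 0.6]
opening: 0.002
grip_force: 0.0
```

The fingers shut fully without gripping anything, so I'll look.

```bash
python3 - <<'E'
from h import *
a=capture("top");b=capture("scene")
u=px("top",[.493,-.24,.01])[0].astype(int);v=px("scene",[.493,-.24,.01])[0].astype(int);print(u,v)
A=cv2.resize(a[u[1]-50:u[1]+50,u[0]-65:u[0]+65],None,fx=3,fy=3,interpolation=2)
B=cv2.resize(b[v[1]-50:v[1]+50,v[0]-65:v[0]+65],None,fx=3,fy=3,interpolation=2)
cv2.imwrite("pics/m1.png",np.hstack([A,B]))
for c in("top","scene"):print([(d["extent"],round(d["score"],2)) for d in spot_in(c,"scriber_grip")])
E
```

```text
[388 257] [381 245]
[([481.8, 233.7, 5.3, 92.7], 0.93), ([316.0, 270.7, 25.8, 57.8], 0.68), ([355.4, 240.8, 27.4, 13.5], 0.64)]
[([351.2, 244.3, 52.9, 8.6], 0.56), ([358.9, 274.9, 26.0, 51.5], 0.52)]
```

View pics/m1.png

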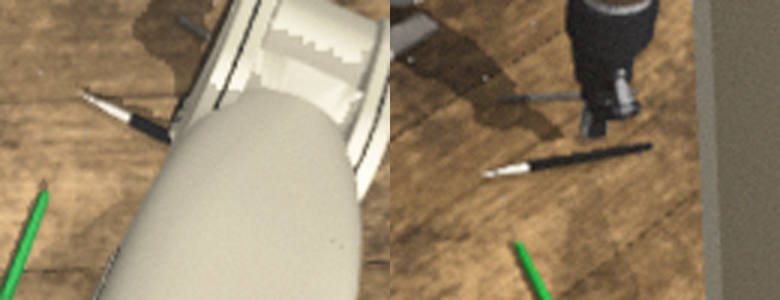

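The fingers look to be just beyond the scriber, on the far side from the scene camera, and the scriber has hardly moved. I'll cross-check with both cameras.

```bash
python3 - <<'E'
from h import *
b=cv2.imread("pics/scene0.png");
# dark segmentation of grip in both pictures, PCA
def seg(img,box):
    x,y,ww,hh=box; g=img[y:y+hh,x:x+ww].max(2)<60
    n,l,s,c=cv2.connectedComponentsWithStats(g.astype(np.uint8)); k=1+s[1:,4].argmax()
    ys,xs=np.nonzero(l==k); p=np.c_[xs+x,ys+y].astype(float); m=p.mean(0); ax=np.linalg.svd(p-m,full_matrices=False)[2][0]; t=(p-m)@ax
    return m+ax*t.min(),m+ax*t.max()
a0=cv2.imread("pics/top0.png")
b1=capture("scene")
for n,c,i,box in(("top0","top",a0,(362,236,55,38)),("sc0","scene",b,(358,236,52,25)),("sc1","scene",b1,(358,240,52,20))):
    q=[w(c,p,.006) for p in seg(i,box)];d=q[0]-q[1]
    print(n,seg(i,box),(q[0]+q[1])/2,np.linalg.norm(d),np.degrees(np.arctan2(d[1],d[0])))
s=env.observe();tp=s["tool_pos"];print(tp,s["contact_force"],px("scene",tp-[0,0,.011]))
E
```

```text
top0 (array([367.27085253, 246.45685105]), array([410.06299768, 267.87412939])) [ 0.49370565 -0.24052412  0.006     ] 0.11454942514443181 61.515870541517494
sc0 (array([386.03919777, 246.25877609]), array([362.96277495, 249.75424743])) [ 0.5012781  -0.22238548  0.006     ] 0.06667473092409744 -119.7914681535833
sc1 (array([402.02893812, 243.16583218]), array([362.8266709 , 250.00672402])) [ 0.49027263 -0.24321808  0.006     ] 0.11504432466008453 -118.1693558252571
[ 0.49228769 -0.2403202   0.01446512] [ 0.43000808  0.7173017  -0.35891393] [[381.25640737 247.26911499]]
```

```bash
python3 - <<'E'
from h import *
b=capture("scene")
cv2.imwrite("pics/m2.png",cv2.resize(b[195:265,345:425],None,fx=8,fy=8,interpolation=2))
s=env.observe();print(s["opening"],s["tool_pos"],s["tool_rot"],s["qpos"])
E
```

```text
-0.00169946020871538 [ 0.4922924  -0.24034535  0.01447911] [ 8.58759743e-01  5.12378476e-01 -1.89274369e-05 -1.89667398e-05] [-4.54170078e-01  4.93978113e-01 -1.66641866e-01  9.10228809e-01
 -1.09453019e-05  1.61151823e+00]
```

View pics/m2.png

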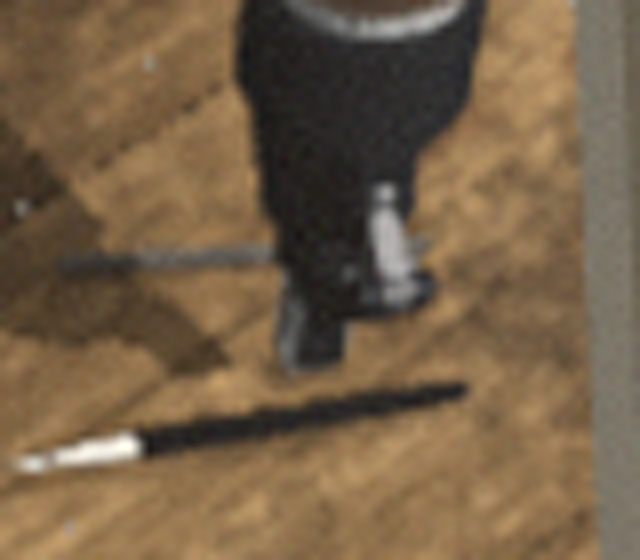

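```bash
python3 - <<'E'
from h import *
tp=env.observe()["tool_pos"]
for z in(.003,.01,.015,.02,.025): print(z,px("scene",[tp[0],tp[1],z])[0],px("scene",[tp[0]+.01,tp[1]+.02,z])[0])
E
```

```text
0.003 [381.24421283 247.37502584] [373.67875985 248.87250862]
0.01 [381.50356102 245.6939686 ] [373.90730874 247.1918509 ]
0.015 [381.69010555 244.48456086] [374.07170518 245.98269581]
0.02 [381.87774031 243.26787111] [374.23706687 244.76623083]
0.025 [382.06647456 242.04383541] [374.40340205 243.54239152]
```

The fingertip's image position and its detached shadow both put the shut tips about 20 mm above where the stated tool length would. I'll open, go lower in small steps while watching the force, and close again.

Call:
step_arm:
  commands:
    - [0.6,[0,0,0],[0,0,0]]
    - [0.6,[0,0,0],[0,0,0]]
    - [0.6,[0,0,0],[0,0,0]]
    - [0.6,[0,0,0],[0,0,0]]
    - [0.6,[0,0,0.005],[0,0,0]]
    - [0.6,[0,0,0.005],[0,0,0]]
    - [0.6,[0,0,0],[0,0,0]]

```text
time_s: 4.6
tool_pos: [0.4915, -0.2399, 0.0034]
tool_rot: [0.859, 0.512, -0.001, -0.001]
contact_force: [-0.6, -0.5, 0.1]
opening: 0.397
grip_force: 0.0
```

Call:
step_arm:
  commands:
    - [0.6,[0,0,0.003],[0,0,0]]
    - [0.6,[0,0,0.002],[0,0,0]]
    - [0.6,[0,0,0],[0,0,0]]

```text
time_s: 4.9
tool_pos: [0.4921, -0.2402, -0.0009]
tool_rot: [0.859, 0.512, -0.0, -0.0]
contact_force: [0.1, 0.1, 0.1]
opening: 0.401
grip_force: 0.0
```

Call:
step_arm:
  commands:
    - [0.7,[0,0,0],[0,0,0]]
    - [0.8,[0,0,0],[0,0,0]]
    - [0.9,[0,0,0],[0,0,0]]
    - [1,[0,0,0],[0,0,0]]
    - [1,[0,0,0],[0,0,0]]
    - [1,[0,0,0],[0,0,0]]

```text
time_s: 5.5
tool_pos: [0.4924, -0.2403, -0.0005]
tool_rot: [0.859, 0.512, 0.0, 0.0]
contact_force: [-0.9, -0.2, 0.2]
opening: 0.001
grip_force: 0.0
```

```bash
python3 - <<'E'
from h import *
b=capture("scene"); print(b[232:256,376:392,2])
E
```

```text
[[128 129 127  90  61  36  33  28  45  45  42  62  54  53  49 100]
 [122 113 119 108  70  43  33  34  41  40  41  65  63  58  52  78]
 [104 119 138 123  69  34  38  32  36  36  41  43  43  43  47  51]
 [122 141 150 113  59  36  35  34  36  36  36  41  36  49  64  69]
 [147 155 150 105  67  59  37  39  39  37  36  38  44  48  70  67]
 [156 152 136  88  79  80  59  35  39  37  38  38  37  43  46  47]
 [137 140 130  84  86  95  62  33  37  42  33  32  44  58  56  56]
 [119 129 128  79  83  94  53  33  37  39  40  54 104 116 111 121]
 [ 93 115 106  71  83  84  53  34  39  40  39  68 130 144 145 148]
 [ 96 114 105  79  88  71  44  43  48  43  46  93 137 140 143 146]
 [106 113 122  95  84  68  43  46  47  40  49 110 140 146 144 140]
 [102  99 127 114  93  64  44  48  47  44  60 116 127 119 115 102]
 [119 106 146 144 115  91  74  51  54  51  63  97  82  67  54  55]
 [137 100 115 120 100  84  70  59  51  54  54  53  47  45  43  38]
 [ 97  62  59  54  53  49  46  44  47  45  40  41  42  47  47  41]
 [ 46  44  42  41  41  41  41  40  42  46  52  59  69  78  94 104]
 [ 45  39  51  37  43  54  60  69  73  83  91 103 112 125 138 139]
 [ 59  60  67  88  94  94  99  99 105 111 128 129 139 144 133 135]
 [ 95 105 106 123 126 115 114 109 121 123 136 149 151 148 146 148]
 [115 127 128 127 126 123 112 117 125 135 141 162 160 151 156 162]
 [136 133 132 129 119 118 120 124 131 132 144 159 164 165 163 165]
 [145 134 130 121 121 127 128 132 135 136 146 167 178 177 171 171]
 [146 135 126 124 137 135 134 139 140 146 153 168 176 178 173 165]
 [145 141 135 142 141 137 139 144 150 156 160 168 167 169 160 152]]
```

The tip bottom is now at row 244, right at the grip's top edge. Sideways the fingers are lined up, but they are still about 8 mm too high, so I'll reopen and go lower.

Call:
step_arm:
  commands:
    - [0.6,[0,0,0],[0,0,0]]
    - [0.6,[0,0,0],[0,0,0]]
    - [0.6,[0,0,0],[0,0,0]]
    - [0.6,[0,0,0.003],[0,0,0]]
    - [0.6,[0,0,0.003],[0,0,0]]
    - [0.6,[0,0,0.002],[0,0,0]]
    - [0.6,[0,0,0],[0,0,0]]

```text
time_s: 6.25
tool_pos: [0.4919, -0.2401, -0.0091]
tool_rot: [0.859, 0.512, -0.0, -0.0]
contact_force: [-0.3, 0.3, 0.4]
opening: 0.4
grip_force: 0.0
```

Call:
step_arm:
  commands:
    - [0.7,[0,0,0],[0,0,0]]
    - [0.75,[0,0,0],[0,0,0]]
    - [0.8,[0,0,0],[0,0,0]]
    - [0.85,[0,0,0],[0,0,0]]
    - [0.9,[0,0,0],[0,0,0]]
    - [0.9,[0,0,0],[0,0,0]]
  force: 50

```text
time_s: 6.85
tool_pos: [0.4923, -0.2404, -0.0084]
tool_rot: [0.859, 0.512, 0.0, 0.0]
contact_force: [-0.2, -1.4, 0.3]
opening: 0.097
grip_force: 0.0
```

```bash
python3 - <<'E'
from h import *
b=capture("scene"); print(b[234:256,374:394,2])
cv2.imwrite("pics/m3.png",cv2.resize(b[205:265,345:425],None,fx=8,fy=8,interpolation=2))
E
```

```text
[[135 121 112 120 115  94  66  45  37  34  29  42  46  59  51  49  51 102
  139 155]
 [123 117 128 141 124  87  47  32  31  40  42  37  45  49  51  52  48  78
  118 132]
 [131 137 153 153 124  64  36  37  37  36  43  35  42  46  42  48  49  65
   95 106]
 [119 145 152 149 110  55  34  34  34  35  41  41  36  39  45  46  62  73
  114 140]
 [ 89 115 138 144 101  48  39  33  33  40  37  33  36  31  35  47  58  71
  108 129]
 [ 87  97 108 114  88  47  58  51  47  37  36  41  36  40  38  41  47  50
   62  76]
 [ 94  88  93  86  71  45  69  73  56  43  31  30  35  36  38  36  37  40
   45  45]
 [106 105  95  88  64  35  76  88  63  40  39  35  35  36  44  51  53  57
   59  59]
 [112 108 106  94  51  38  92 100  55  39  33  37  41  45  92 115 111 104
   99  94]
 [105 107 105  98  68  50  88  95  60  44  36  42  41  58 111 127 117 103
   92  97]
 [109 106 104  95  84  60  85  82  53  46  48  45  48  54  72  71  65  51
   51  51]
 [109 109 103  83  81  69  89  77  60  51  45  42  39  53  52  44  33  42
   39  41]
 [ 80  86  75  55  44  63  83  74  47  43  45  39  38  53  46  45  48  45
   46  69]
 [ 49  49  41  37  34  42  75  75  46  42  39  45  45  58  64  82  97 103
   95 107]
 [ 40  40  44  36  39  43  54  68  67  68  72  82  93 101 116 120 132 136
  128 131]
 [ 39  47  56  62  73  83  92  93  99  99 106 108 123 132 139 142 137 137
  145 157]
 [ 84  86  95  99 107 120 123 120 113 112 117 123 134 149 153 152 141 149
  163 177]
 [114 115 121 126 130 127 123 120 112 113 125 129 142 155 162 156 156 160
  166 179]
 [120 132 130 127 133 127 119 113 122 122 136 130 138 154 165 162 161 166
  174 178]
 [126 137 139 134 126 120 124 129 130 132 136 136 130 154 180 173 170 169
  171 170]
 [134 134 126 119 124 126 133 137 132 138 139 140 141 164 175 178 172 162
  162 157]
 [133 125 119 122 128 140 138 132 137 144 152 158 151 155 169 169 162 150
  154 156]]
```

View pics/m3.png

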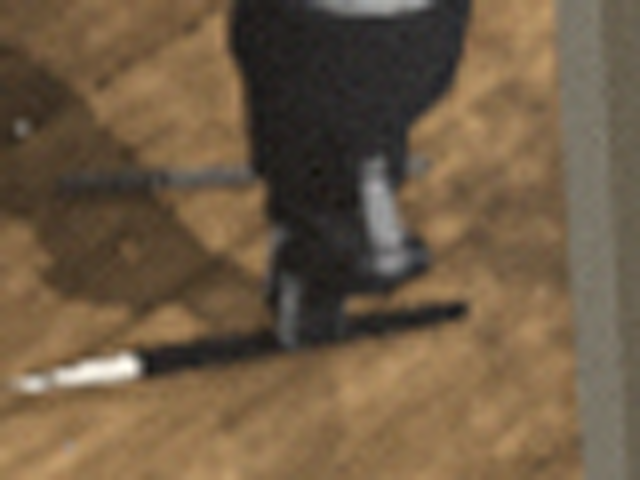

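The near finger now overlaps the front of the grip, so the fingers straddle it. I'll close the rest of the way.

Call:
step_arm:
  commands:
    - [1,[0,0,0],[0,0,0]]
    - [1,[0,0,0],[0,0,0]]
    - [1,[0,0,0],[0,0,0]]
    - [1,[0,0,0],[0,0,0]]
  force: 50

```text
time_s: 7.3
tool_pos: [0.4923, -0.2403, -0.0085]
tool_rot: [0.859, 0.512, -0.0, 0.0]
contact_force: [0.2, -0.0, 0.1]
opening: -0.004
grip_force: 0.0
```

Still no grip and no force, so the tips must be above the grip's widest part. I'll feel for the bench with the fingers nearly closed.

Call:
step_arm:
  commands:
    - [0.7,[0,0,0],[0,0,0]]
    - [0.7,[0,0,0],[0,0,0]]
    - [0.7,[0,0,0],[0,0,0]]
    - [0.7,[0,0,0.002],[0,0,0]]
    - [0.7,[0,0,0.002],[0,0,0]]
    - [0.7,[0,0,0],[0,0,0]]

```text
time_s: 7.9
tool_pos: [0.492, -0.2402, -0.0129]
tool_rot: [0.859, 0.512, -0.0, -0.0]
contact_force: [0.6, 0.2, -0.6]
opening: 0.303
grip_force: 0.0
```

Call:
step_arm:
  commands:
    - [0.7,[0,0,0.002],[0,0,0]]
    - [0.7,[0,0,0],[0,0,0]]

```text
time_s: 8.1
tool_pos: [0.4921, -0.2402, -0.0148]
tool_rot: [0.859, 0.512, -0.0, -0.0]
contact_force: [-0.2, 0.3, 0.3]
opening: 0.301
grip_force: 0.0
```

Call:
step_arm:
  commands:
    - [0.7,[0,0,0.002],[0,0,0]]
    - [0.7,[0,0,0],[0,0,0]]

```text
time_s: 8.3
tool_pos: [0.4922, -0.2402, -0.0168]
tool_rot: [0.859, 0.512, -0.0, -0.0]
contact_force: [-0.1, 0.3, -0.3]
opening: 0.301
grip_force: 0.0
```

Still no bench contact, so I'll try closing at this height.

Call:
step_arm:
  commands:
    - [0.8,[0,0,0],[0,0,0]]
    - [0.85,[0,0,0],[0,0,0]]
    - [0.9,[0,0,0],[0,0,0]]
    - [0.95,[0,0,0],[0,0,0]]
    - [1,[0,0,0],[0,0,0]]
    - [1,[0,0,0],[0,0,0]]
  force: 50

```text
time_s: 8.9
tool_pos: [0.4924, -0.2403, -0.0162]
tool_rot: [0.859, 0.512, 0.0, 0.0]
contact_force: [-0.1, 0.5, 4.3]
opening: 0.101
grip_force: 48.9
```

I have a hold, but at an opening of 0.101 (8.6 mm, less than the 11.6 mm grip), so the tips are pinching above the axis. I'll ease off, go 5 mm deeper and regrip.

Call:
step_arm:
  commands:
    - [0.75,[0,0,0],[0,0,0]]
    - [0.7,[0,0,0],[0,0,0]]
    - [0.7,[0,0,0],[0,0,0]]
    - [0.7,[0,0,0.0025],[0,0,0]]
    - [0.7,[0,0,0.0025],[0,0,0]]
    - [0.7,[0,0,0],[0,0,0]]

```text
time_s: 9.5
tool_pos: [0.4923, -0.2403, -0.0217]
tool_rot: [0.859, 0.512, -0.0, -0.0]
contact_force: [-0.1, -0.5, 0.6]
opening: 0.3
grip_force: 0.0
```

Call:
step_arm:
  commands:
    - [0.8,[0,0,0],[0,0,0]]
    - [0.85,[0,0,0],[0,0,0]]
    - [0.9,[0,0,0],[0,0,0]]
    - [0.95,[0,0,0],[0,0,0]]
    - [1,[0,0,0],[0,0,0]]
    - [1,[0,0,0],[0,0,0]]
  force: 50

```text
time_s: 10.1
tool_pos: [0.4925, -0.2404, -0.0212]
tool_rot: [0.859, 0.512, 0.0, 0.0]
contact_force: [-0.4, 0.2, 4.5]
opening: 0.106
grip_force: 49.7
```

Call:
step_arm:
  commands:
    - [1,[0,0,0],[0,0,0]]
    - [1,[0,0,0],[0,0,0]]
    - [1,[0,0,-0.01],[0,0,0]]
    - [1,[0,0,-0.03],[0,0,0]]
    - [1,[0,0,-0.04],[0,0,0]]
    - [1,[0,0,-0.04],[0,0,0]]
    - [1,[0,0,-0.02],[0,0,0]]
    - [1,[0,0,0],[0,0,0]]
  force: 110

```text
time_s: 10.9
tool_pos: [0.4947, -0.2415, 0.1225]
tool_rot: [0.859, 0.512, 0.002, 0.003]
contact_force: [0.2, -0.8, -1.0]
opening: 0.079
grip_force: 108.1
```

The scriber is held. Next: turn 104° and carry it to above the seat.

Call:
step_arm:
  commands:
    - [1,[0,0,-0.005],[0,0,-8.59]]
    - [1,[0,0,-0.005],[0,0,-8.59]]
    - [1,[0,0,-0.005],[0,0,-8.59]]
    - [1,[0,0,-0.005],[0,0,-8.59]]
    - [1,[0,0,0],[0,0,-8.59]]
    - [1,[0,0,0],[0,0,-8.59]]
    - [1,[0,0,0],[0,0,-8.59]]
    - [1,[0,0,0],[0,0,-8.59]]
    - [1,[0,0,0],[0,0,-8.59]]
    - [1,[0,0,0],[0,0,-8.59]]
    - [1,[0,0,0],[0,0,-8.59]]
    - [1,[0,0,0],[0,0,-8.59]]

```text
time_s: 12.1
tool_pos: [0.4911, -0.2397, 0.1366]
tool_rot: [0.13, 0.992, 0.001, -0.002]
contact_force: [0.7, 0.5, -0.7]
opening: 0.076
grip_force: 108.3
```

Call:
step_arm:
  commands:
    - [1,[0.0005,0.02,0],[0,0,-0.9]]
    - [1,[0.0005,0.042,0],[0,0,0]]
    - [1,[0.0005,0.042,0],[0,0,0]]
    - [1,[0.0005,0.042,0],[0,0,0]]
    - [1,[0.0005,0.042,0],[0,0,0]]
    - [1,[0.0005,0.042,0],[0,0,0]]
    - [1,[0.0005,0.042,0],[0,0,0]]
    - [1,[0.0005,0.042,0],[0,0,0]]
    - [1,[0.0005,0.042,0],[0,0,0]]
    - [1,[0.0005,0.042,0],[0,0,0]]
    - [1,[0.0004,0.037,0],[0,0,0]]
    - [1,[0,0,0],[0,0,0]]

```text
time_s: 13.3
tool_pos: [0.5948, 0.187, 0.136]
tool_rot: [0.122, 0.993, 0.0, -0.001]
contact_force: [0.7, -0.2, -1.3]
opening: 0.076
grip_force: 108.4
```

```bash
python3 - <<'E'
from h import *
a=capture("top");b=capture("scene");s=env.observe();tp=s["tool_pos"];q=s["tool_rot"];print(tp,np.degrees(2*np.arctan2(q[1],q[0])))
cv2.imwrite("pics/b_full.png",b);cv2.imwrite("pics/a_full.png",a)
B=cv2.resize(b[215:365,155:315],None,fx=4,fy=4,interpolation=2)
cv2.imwrite("pics/m4.png",B)
g=tp-[0,0,.027];u=np.array([np.cos(np.radians(165.6)),np.sin(np.radians(165.6)),0])
print("pred ends crop",[((p-[155,215])*4).round() for p in px("scene",[g-.061*u,g,g+.061*u])], px("top",[g-.061*u,g,g+.061*u]))
E
```

```text
[0.59409408 0.18286301 0.13626241] 165.74640153179544
pred ends crop [array([253., 194.]), array([285., 267.]), array([320., 346.])] [[210.13051478 187.81364921]
 [203.27708654 213.73395393]
 [196.3015388  240.02376164]]
```

View pics/m4.png

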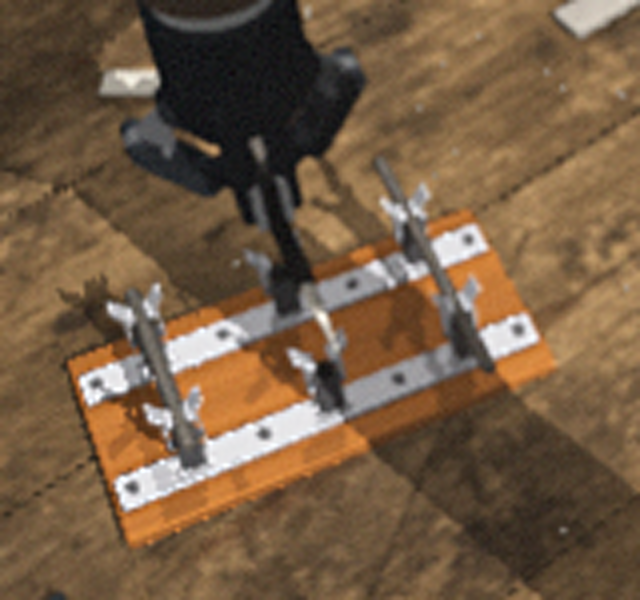

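The scene view shows the grip from its far end at about (255,145) to the steel boundary at (310,288), with the steel tip at (335,342). That is some 50 crop px higher than my prediction, so the reported height is off. I'll triangulate with the top camera.

```bash
python3 - <<'E'
from h import *
from scipy.optimize import least_squares
a=capture("top");b=capture("scene")
for c in("top","scene"):print(c,[([round(x,1) for x in d["extent"]],round(d["score"],2)) for d in spot_in(c,"scriber_grip")])
u=np.array([np.cos(np.radians(165.7)),np.sin(np.radians(165.7)),0])
obs=np.array([[255,145],[310,288],[334,343]])/4+[155,215]
f=lambda X:(px("scene",[X-.061*u,X+.061*u,X+.109*u])-obs).ravel()
r=least_squares(f,[.595,.183,.11]);print(r.x,f(r.x).round(1))
for z in(.10,.12,.14,.16):
    g=lambda X:(px("scene",[np.r_[X,z]-.061*u,np.r_[X,z]+.061*u,np.r_[X,z]+.109*u])-obs).ravel()
    q=least_squares(g,[.595,.183]);X=np.r_[q.x,z];print(z,q.x,round(2*q.cost,1),px("top",[X-.061*u,X+.061*u,X+.109*u]).round(1).tolist())
d=np.abs(a.astype(int)-cv2.imread("pics/top0.png")).max(2)>40
print("changed per row, col range near rail")
for y in range(170,275,5):
    x=np.nonzero(d[y,150:280])[0]+150; print(y,(x.min(),x.max(),len(x)) if len(x) else None)
E
```

```text
top [([484.5, 232.4, 1.1, 89.1], 0.85), ([315.7, 276.0, 23.3, 54.2], 0.76), ([186.7, 179.0, 19.8, 68.1], 0.72)]
scene [([356.6, 273.0, 20.8, 49.8], 0.49), ([220.4, 256.1, 17.8, 44.1], 0.43)]
[0.66924565 0.14813729 0.05929835] [-1.4  0.9  0.3 -0.9  1.   0.1]
0.1 [0.63905995 0.16067813] 8.3 [[220.8, 169.3], [207.4, 220.5], [202.0, 241.1]]
0.12 [0.62424144 0.16683522] 13.2 [[216.1, 173.4], [202.4, 225.7], [196.9, 246.8]]
0.14 [0.60943317 0.17298852] 20.4 [[211.2, 177.7], [197.1, 231.2], [191.5, 252.6]]
0.16 [0.59463592 0.17913775] 30.5 [[206.1, 182.2], [191.7, 236.8], [185.8, 258.8]]
changed per row, col range near rail
170 (np.int64(150), np.int64(236), 44)
175 (np.int64(166), np.int64(237), 46)
180 (np.int64(153), np.int64(238), 47)
185 (np.int64(150), np.int64(277), 52)
190 (np.int64(150), np.int64(266), 59)
195 (np.int64(150), np.int64(238), 64)
200 (np.int64(150), np.int64(239), 68)
205 (np.int64(150), np.int64(272), 92)
210 (np.int64(150), np.int64(271), 99)
215 (np.int64(150), np.int64(270), 71)
220 (np.int64(150), np.int64(269), 59)
225 (np.int64(150), np.int64(279), 67)
230 (np.int64(150), np.int64(266), 66)
235 (np.int64(150), np.int64(265), 77)
240 (np.int64(150), np.int64(264), 55)
245 (np.int64(150), np.int64(261), 65)
250 (np.int64(150), np.int64(277), 70)
255 (np.int64(150), np.int64(279), 74)
260 (np.int64(150), np.int64(248), 56)
265 (np.int64(150), np.int64(248), 53)
270 (np.int64(150), np.int64(247), 57)
```

```bash
python3 - <<'E'
from h import *
a=cv2.imread("pics/a_full.png")
cv2.imwrite("pics/m5.png",cv2.resize(a[165:275,150:280],None,fx=5.4,fy=5.4,interpolation=2))
E
```

```text
(no output)
```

View pics/m5.png

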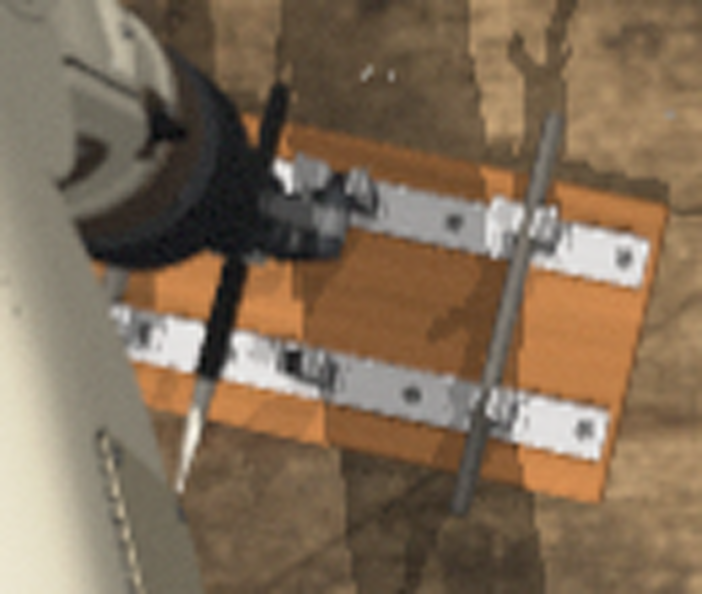

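The top view clearly shows the grip from (280,88) to (208,375) and the tip at (180,487). The empty middle clips are to its right. Now a joint two-camera fit.

```bash
cat > fit.py <<'E'
from h import *
from scipy.optimize import least_squares
T=(np.array([[280,88],[208,375],[180,487]])+.5)/5.4-.5+[150,165]
S=(np.array([[255,145],[310,288],[334,343]])+.5)/4-.5+[155,215]
def f(X):
    u=np.array([np.cos(X[3])*np.cos(X[4]),np.sin(X[3])*np.cos(X[4]),np.sin(X[4])]);p=[X[:3]-.061*u,X[:3]+.061*u,X[:3]+.109*u]
    return np.r_[(px("top",p)-T).ravel(),(px("scene",p)-S).ravel()]
r=least_squares(f,[.6,.18,.13,2.89,0]);print(r.x[:3],np.degrees(r.x[3:]),r.fun.round(1))
tp=np.array([.5941,.1829,.1363])
print("grip-tcp",r.x[:3]-tp)
# seat: top-camera lips/tools midline + scene lips already; top right lip
# rail fit: tool axes at z .062 in both cams: L/R endpoints
E
python3 fit.py
```

```text
[0.59757502 0.18302966 0.15856325] [165.77769964   5.67586443] [ 3.7  1.   1.2  1.1 -0.1  2.1 -4.3 -0.2 -1.7 -1.3 -0.4  0.3]
grip-tcp [0.00347502 0.00012966 0.02226325]
```

```bash
cat >> fit.py <<'E'
z=.1363+.027
for nm,m in(("all",np.ones(12)),("no scene far end",np.r_[np.ones(6),0,0,1,1,1,1]),("top only",np.r_[np.ones(6),np.zeros(6)])):
    g=lambda X:f(np.r_[X[:2],z,X[2],0])*m
    q=least_squares(g,[.6,.18,2.89]);print(nm,q.x[:2],np.degrees(q.x[2]),f(np.r_[q.x[:2],z,q.x[2],0]).round(1))
# seat from the two cameras: 85 mm model, rods' axes at z=.062 + lips
t=lambda p:((p[0]+.5)/5.4-.5+150,(p[1]+.5)/5.4-.5+165)
for n,z2 in(("lip",.08),):
    print("top near-clip lips guess",w("top",t((232,350)),z2),w("top",t((330,372)),z2))
for z2 in(.062,.045): print("dark floor near clip",z2,w("top",t((293,360)),z2))
E
python3 fit.py | tail -n +3
python3 - <<'E'
from h import *
# where the seat model projects in top0 crop (railtop x4 off 145,165)
for c,s,o in(("top",4,(145,165)),("scene",5.5,(165,250))):
    for yaw in(-14.4,):
        u=np.array([np.cos(np.radians(yaw)),np.sin(np.radians(yaw)),0]);v=np.array([-u[1],u[0],0]);S=np.array([.5975,.182,.062])
        for k in(1,-1):
            print(c,k,[((p-o+.5)*s-.5).round().tolist() for p in px(c,[S+k*.04*u+[0,0,-.006],S+k*.04*u+v*.0145+[0,0,.018],S+k*.04*u-v*.0145+[0,0,.018]])])
        for k in(1,-1): print("tool",k,[((p-o+.5)*s-.5).round().tolist() for p in px(c,[S+k*.085*v-.06*u,S+k*.085*v+.06*u])])
E
```

```text
all [0.59710699 0.18245833] 165.05193651553736 [ 3.1 -0.1  1.3  1.4  0.3  2.6 -4.5 -3.5 -1.6 -0.7 -0.2  2.4]
no scene far end [0.59966636 0.18555399] 167.4237028115678 [ 0.5 -1.5  1.   0.5  0.9  1.9 -7.3 -3.1 -2.3 -1.1 -0.1  1.6]
top only [0.60032569 0.18674474] 166.61595506020848 [ 0.3 -1.7  0.   0.1 -0.3  1.5 -7.6 -3.1 -3.4 -0.9 -1.5  2. ]
top near-clip lips guess [0.5636577  0.21478214 0.08      ] [0.55302496 0.17305182 0.08      ]
dark floor near clip 0.062 [0.56129368 0.19341194 0.062     ]
dark floor near clip 0.045 [0.56381622 0.19775958 0.045     ]
top 1 [[276.0, 141.0], [242.0, 128.0], [291.0, 138.0]]
top -1 [[242.0, 272.0], [207.0, 261.0], [256.0, 272.0]]
tool 1 [[90.0, 272.0], [143.0, 76.0]]
tool -1 [[372.0, 336.0], [422.0, 138.0]]
scene 1 [[327.0, 180.0], [286.0, 158.0], [350.0, 135.0]]
scene -1 [[386.0, 315.0], [345.0, 295.0], [411.0, 269.0]]
tool 1 [[201.0, 422.0], [124.0, 208.0]]
tool -1 [[589.0, 268.0], [489.0, 74.0]]
```

The seat model matches both pictures: (0.5975, 0.182), direction −14.4°. The grip axis sits 27 mm above the reported TCP height, both at the grasp and now. I'll shift 3 mm and descend, watching the force.

Call:
step_arm:
  commands:
    - [1,[-0.003,0,0.01],[0,0,0]]
    - [1,[0,0,0.02],[0,0,0]]
    - [1,[0,0,0.02],[0,0,0]]
    - [1,[0,0,0.015],[0,0,0]]
    - [1,[0,0,0.005],[0,0,0]]
    - [1,[0,0,0],[0,0,0]]
    - [1,[0,0,0],[0,0,0]]

```text
time_s: 14.3
tool_pos: [0.5989, 0.1813, 0.0691]
tool_rot: [0.125, 0.992, 0.0, 0.001]
contact_force: [0.7, -0.2, -0.2]
opening: 0.081
grip_force: 108.3
```

```bash
python3 - <<'E'
from h import *
a=capture("top");s=env.observe();tp=s["tool_pos"];print(tp,s["contact_force"])
g=tp+[0,0,.027];u=np.array([-.9686,.2487,0])
P3=px("top",[g+.061*u,g+.109*u,g-.06*u]);print(P3)
# grip near end profile: darkness across rows in columns between finger and boundary
for r in(.045,.055,.065,.08,.095):
    c=px("top",[g+r*u])[0]; y=int(round(c[1])); x=int(round(c[0])); print(r,c.round(1),y,x-9,a[y,x-9:x+10].max(1))
E
```

```text
[0.59914533 0.18154267 0.06955553] [-0.46034109  0.20619392 -0.51863559]
[[198.42621334 238.47402343]
 [192.92752619 259.17528455]
 [211.95032186 187.31630129]]
0.045 [200.2 231.6] 232 191 [201 190 197 220 207 207 170  23  33  31  22  26  33  39  61 130 117 124
 134]
0.055 [199.1 235.9] 236 190 [171 171 170 173 173 183 171  60  32  38  35  89 191 214 206 192 179 150
  93]
0.065 [198.  240.2] 240 189 [139 172 174 175 176 175 177 159 136 130 109 157 166 171 169 171 171 171
 174]
0.08 [196.3 246.6] 247 187 [114 114 127 131 125 111 109 111 166 243 199  99 104 106 103 103 103 103
 105]
0.095 [194.5 253.1] 253 186 [109 112 111 113 113 114 109 109 121 153 100 104 101 100 104 123 118 116
 123]
```

The prediction matches the picture to under a pixel. Now the press.

Call:
step_arm:
  commands:
    - [1,[0,0,0.01],[0,0,0]]
    - [1,[0,0,0.01],[0,0,0]]
    - [1,[0,0,0.003],[0,0,0]]
    - [1,[0,0,0],[0,0,0]]

```text
time_s: 14.75
tool_pos: [0.5978, 0.1821, 0.0452]
tool_rot: [0.125, 0.992, 0.0, -0.0]
contact_force: [0.6, -0.2, 1.5]
opening: 0.077
grip_force: 109.2
```

Call:
step_arm:
  commands:
    - [1,[0,0,0.003],[0,0,0]]
    - [1,[0,0,0.002],[0,0,0]]
    - [1,[0,0,0.002],[0,0,0]]
    - [1,[0,0,0],[0,0,0]]

```text
time_s: 15.15
tool_pos: [0.6021, 0.1833, 0.0453]
tool_rot: [0.125, 0.992, 0.003, 0.005]
contact_force: [-4.7, 1.2, 26.1]
opening: -0.001
grip_force: 12.9
```

The opening dropped to 0, so the grip slipped out below the pads. The shut fingertips now appear to be pressing on top of it with 26 N. I'll check where it sits.

```bash
python3 - <<'E'
from h import *
a=capture("top");b=capture("scene");s=env.observe();print(s["tool_pos"],s["contact_force"],s["moment"])
u=np.array([-.9686,.2487,0])
for z in(.062,.069,.076):
    g=np.array([.5985,.182,z]);print(z,"scene",px("scene",[g+.03*u,g+.061*u,g+.109*u]).round(1).tolist(),"top",px("top",[g+.061*u,g+.109*u,g-.061*u]).round(1).tolist())
print("scene max");print(b[286:322,224:244].max(2))
print("top max");print(a[228:262,190:208].max(2))
E
```

```text
[0.60206116 0.18330509 0.04529424] [-5.1896336   0.09090652 24.83187357] [0.19900385 0.97794598 0.00125906]
0.062 scene [[232.8, 301.9], [237.2, 312.0], [244.4, 328.3]] top [[202.2, 240.6], [196.9, 260.7], [215.4, 190.5]]
0.069 scene [[232.4, 300.2], [236.8, 310.3], [244.0, 326.6]] top [[201.4, 240.2], [196.0, 260.5], [214.7, 189.9]]
0.076 scene [[231.9, 298.4], [236.4, 308.5], [243.6, 324.9]] top [[200.6, 239.9], [195.2, 260.2], [214.0, 189.2]]
scene max
[[ 61  89  76  41  58  91  75  31  30  88 132 152 154 156 154 154 156 120
   71  75]
 [ 51  79  83  52  50  78  79  37  21  71 134 153 155 157 158 155 157 142
  128 136]
 [ 43  73  96  68  45  69  81  47  25  77 140 159 156 153 154 156 158 162
  159 158]
 [ 34  66  91  68  41  67  89  61  52 118 153 160 154 155 151 158 155 161
  159 138]
 [ 22  57  85  72  43  55  89  96 115 151 161 154 158 154 157 159 136 133
  121 105]
 [ 21  37  76  83  52  49  78 104 145 158 157 156 161 156 139 118 104  89
   95 108]
 [ 30  44  75  89  62  41  56  73 116 156 159 140 128 119 103  98  98 105
  117 121]
 [ 74  51  78  87  58  34  32  34  71 110 116
[... 4279 characters left out ...]
124 131 136 133 131 125]
 [111 111 115 112 111 110 103 102 105 117 102 108 116 121 122 125 124 116]
 [110 110 110 112 114 109  90 103 105  98 103 105 106 116 116 119 117 118]
 [110 110 113 114 113 111  90  94 101 103 101 104 106 118 117 110 110 121]
 [114 113 109 114 114 111  96  96  98  97  96 101 102 120 119 106 109 119]
 [113 114 113 111 110 110 101  84  96  94  92  92  98 116 115 113 115 119]
 [113 114 110 115 111 110 113 100  98  99  97  97 102 114 115 119 116 124]
 [113 113 111 111 113 112 112 112  98  94  99  97 109 115 118 118 118 120]
 [111 111 110 110 114 110 112 111 103  98  98 103 123 123 123 124 124 119]
 [115 110 111 115 114 112 114 114 104  96  96 101 119 116 116 123 123 121]]
```

The top-camera pixels put the grip on the clip line but about 16 mm too far along +x. I can't yet tell whether it is home, so I'll back off straight up and measure it unobstructed.

Call:
step_arm:
  commands:
    - [1,[0,0,-0.01],[0,0,0]]
    - [1,[0,0,-0.03],[0,0,0]]
    - [1,[0,0,-0.03],[0,0,0]]
    - [1,[0,0,-0.02],[0,0,0]]
    - [1,[0,0,0],[0,0,0]]
  force: 60

```text
time_s: 15.75
tool_pos: [0.6003, 0.1817, 0.1317]
tool_rot: [0.125, 0.992, 0.001, 0.003]
contact_force: [1.6, 0.4, 0.2]
opening: -0.0
grip_force: 0.0
```

```bash
cat > meas.py <<'E'
from h import *
from scipy.optimize import least_squares
# template fit of the dark grip / bright steel as seen in both cameras: axis line from dark pixels
import sys
a=capture("top");b=capture("scene");s=env.observe();print(s["tool_pos"],s["contact_force"],s["time_s"])
cv2.imwrite("pics/ta%d.png"%(s["time_s"]*100),a);cv2.imwrite("pics/sb%d.png"%(s["time_s"]*100),b)
c0=np.array([.598,.182,.065]);u=np.array([.9686,-.2487,0]);v=np.array([.2487,.9686,0])
for c,im in(("top",a),("scene",b)):
    print(c,[([round(x,1) for x in d["extent"]],round(d["score"],2)) for d in spot_in(c,"scriber_grip")])
    g=im.max(2).astype(np.float32)
    # brightness along the axis (s, mm) and across (mm) sampled in plane z=.065
    S=np.arange(-130,100,5)/1e3;W=np.arange(-16,17,2)/1e3
    p=px(c,[c0+u*i+v*j for i in S for j in W]).astype(np.float32)
    m=cv2.remap(g,p[:,0].reshape(len(S),-1),p[:,1].reshape(len(S),-1),1).astype(int)
    for i,r in zip(S,m):print(int(round(i*1e3)),*r)
E
python3 meas.py
```

```text
[0.59805185 0.18118701 0.12792231] [ 0.17327922  0.07103981 -0.97811598] 15.85
top [([483.7, 235.8, 2.5, 92.3], 0.86), ([202.1, 182.0, 15.7, 61.2], 0.63), ([317.1, 271.4, 22.1, 53.8], 0.62)]
-130 95 104 113 113 110 107 109 112 107 104 107 107 102 107 108 109 111
-125 109 108 107 106 107 112 116 115 111 108 109 104 105 114 118 112 108
-120 108 108 108 111 113 114 116 116 111 106 102 100 104 117 119 117 113
-115 113 113 115 114 109 110 111 110 107 105 107 98 92 93 100 100 103
-110 105 108 114 115 114 115 112 107 103 104 103 96 91 93 104 111 113
-105 116 116 116 115 113 111 108 106 105 106 96 92 93 97 104 106 111
-100 118 117 114 110 107 107 107 104 103 104 100 94 97 98 106 116 120
-95 111 117 117 117 116 114 113 112 103 101 102 103 101 102 111 113 108
-90 114 115 115 115 116 121 112 108 114 106 104 105 100 99 105 110 101
-85 127 132 132 131 123 112 103 106 131 117 107 103 98 100 106 113 115
-80 127 124 126 128 122 115 106 153 197 124 106 104 100 98 99 103 107
-75 107 104 104 107 108 104 104 156 178 140 104 95 98 100 102 105 105
-70 178 179 175 161 157 168 156 168 204 154 162 168 170 16
[... 4398 characters left out ...]
127 92 41 24 26 56 102 131 120 105 92 85 88
45 125 126 133 141 130 89 46 24 23 48 106 127 124 116 110 98 82
50 130 127 118 116 95 61 34 22 20 45 78 102 106 110 125 123 104
55 112 110 101 96 80 56 29 27 29 46 77 93 90 93 103 105 92
60 102 106 104 99 88 65 38 24 26 46 81 92 95 96 95 100 100
65 92 89 89 91 91 77 51 29 24 52 89 112 116 116 114 114 112
70 82 58 47 65 87 88 61 34 35 61 102 116 116 115 112 106 103
75 75 47 50 74 96 75 49 28 27 58 84 98 97 98 100 101 98
80 63 46 59 88 86 67 43 25 28 50 75 90 96 92 89 89 87
85 62 37 65 88 89 62 29 23 35 60 91 106 110 108 103 96 94
90 44 51 75 91 74 42 24 22 26 67 104 124 130 128 125 120 115
95 46 56 82 86 70 43 22 17 37 72 112 132 133 133 133 125 124
```

It measures clearly now. The grip spans −43…+78 mm about the seat, so it is about 17 mm too far along. It is centred sideways, with z ≈ 0.065 ± 0.003 in both cameras. I'll regrip deeper, slide it back 17 mm and press again.

Call:
step_arm:
  commands:
    - [0.6,[-0.009,0,0],[0,0,0]]
    - [0.6,[0,0,0],[0,0,0]]
    - [0.6,[0,0,0.01],[0,0,0]]
    - [0.6,[0,0,0.03],[0,0,0]]
    - [0.6,[0,0,0.03],[0,0,0]]
    - [0.6,[0,0,0.01],[0,0,0]]
    - [0.6,[0,0,0],[0,0,0]]

```text
time_s: 16.65
tool_pos: [0.6049, 0.1787, 0.0458]
tool_rot: [0.125, 0.992, -0.001, -0.003]
contact_force: [-0.6, -0.9, -0.1]
opening: 0.401
grip_force: 0.0
```

Call:
step_arm:
  commands:
    - [0.6,[0,0,0.006],[0,0,0]]
    - [0.6,[0,0,0.006],[0,0,0]]
    - [0.6,[0,0,0.004],[0,0,0]]
    - [0.6,[0,0,0],[0,0,0]]

```text
time_s: 17.05
tool_pos: [0.6069, 0.1793, 0.0324]
tool_rot: [0.125, 0.992, -0.0, -0.0]
contact_force: [0.5, -0.4, 0.4]
opening: 0.402
grip_force: 0.0
```

Call:
step_arm:
  commands:
    - [0.7,[0,0,0.002],[0,0,0]]
    - [0.8,[0,0,0],[0,0,0]]
    - [0.9,[0,0,0],[0,0,0]]
    - [1,[0,0,0],[0,0,0]]
    - [1,[0,0,0],[0,0,0]]
    - [1,[0,0,0],[0,0,0]]
  force: 90

```text
time_s: 17.65
tool_pos: [0.6072, 0.1796, 0.031]
tool_rot: [0.125, 0.992, 0.0, 0.0]
contact_force: [-0.9, 0.1, 2.6]
opening: 0.09
grip_force: 88.2
```

Call:
step_arm:
  commands:
    - [1,[0,0,0],[0,0,0]]
    - [1,[0.004,0,0],[0,0,0]]
    - [1,[0.004,0,0],[0,0,0]]
    - [1,[0.005,0,0],[0,0,0]]
    - [1,[0.004,0,0],[0,0,0]]
    - [1,[0,0,0],[0,0,0]]
  force: 120

```text
time_s: 18.25
tool_pos: [0.5904, 0.184, 0.0311]
tool_rot: [0.125, 0.992, 0.0, 0.0]
contact_force: [2.4, 0.4, 4.2]
opening: 0.083
grip_force: 118.2
```

Call:
step_arm:
  commands:
    - [1,[0,0,0.002],[0,0,0]]
    - [1,[0,0,0.001],[0,0,0]]
    - [1,[0,0,0],[0,0,0]]

```text
time_s: 18.55
tool_pos: [0.5905, 0.1841, 0.0309]
tool_rot: [0.125, 0.992, 0.001, 0.001]
contact_force: [-3.5, -0.0, 19.2]
opening: 0.08
grip_force: 119.9
```

```bash
python3 meas.py | awk '/^\[/||/top|scene/||($1>=-70&&$1<=-25)||($1>=50&&$1<=90)'
```

```text
[0.59047142 0.18406858 0.03082725] [-2.80089821 -0.2899115  18.94299996] 18.65
top [([480.3, 231.1, 4.6, 91.2], 0.71), ([196.4, 190.6, 17.9, 60.4], 0.68), ([315.8, 271.1, 27.0, 56.7], 0.6)]
-70 181 179 174 163 160 171 140 141 215 217 164 165 172 171 165 166 176
-65 205 200 187 180 180 177 134 120 160 178 174 181 181 180 180 179 178
-60 167 186 172 169 173 167 132 94 93 92 117 150 171 173 170 170 170
-55 114 148 172 179 175 143 57 33 31 27 39 142 166 171 174 177 177
-50 122 126 135 184 199 148 64 30 34 29 48 120 197 206 213 209 207
-45 79 79 78 76 84 105 65 42 32 30 33 102 144 179 200 202 202
-40 63 85 83 118 125 125 122 59 36 27 34 65 103 112 100 139 163
-35 116 99 110 151 123 119 116 75 31 25 25 68 106 112 101 104 132
-30 138 135 132 122 116 102 54 26 24 25 40 74 105 113 135 148 159
-25 135 134 134 135 134 102 52 27 27 28 34 104 159 168 156 130 95
50 120 120 120 123 118 119 92 47 31 32 56 99 124 125 123 123 124
55 117 117 118 120 120 115 90 45 31 33 56 113 117 120 120 119 118
60 129 132 130 127 127 125 105 72 39 49 86 114 127 129 121 118 118
65 93 90 84 84 89 93 89 84 82 83 87 86 77
[... 794 characters left out ...]
 109 135 146 139 108 92
-35 119 118 118 117 108 79 31 22 29 50 79 93 121 168 191 147 96
-30 116 118 120 121 108 66 32 24 24 34 75 98 96 114 150 135 102
-25 127 127 123 116 98 63 29 19 19 24 57 81 91 106 119 114 103
50 26 24 25 25 25 21 23 25 29 24 27 28 24 26 22 24 25
55 25 25 17 24 26 25 26 24 25 26 26 29 28 29 26 21 22
60 30 25 23 25 28 25 26 26 25 26 27 22 22 24 23 24 23
65 25 24 22 25 23 24 26 24 22 21 26 28 26 25 23 25 30
70 23 24 21 23 24 24 28 27 24 24 25 30 28 27 26 23 26
75 27 26 25 26 29 27 24 25 25 23 24 27 30 26 25 23 25
80 24 23 22 26 28 26 23 19 22 23 23 26 24 18 19 25 29
85 21 23 22 23 23 23 24 24 23 23 23 26 27 26 22 25 23
90 23 23 23 25 26 23 20 23 24 29 27 26 26 26 23 23 22
```

The grip is now centred along the clips (−59.5…+61). The two cameras put its height at z ≈ 0.063. I'll press a bit harder to confirm it is bottomed.

Call:
step_arm:
  commands:
    - [1,[0,0,0.0015],[0,0,0]]
    - [1,[0,0,0.0015],[0,0,0]]
    - [1,[0,0,0],[0,0,0]]

```text
time_s: 19.05
tool_pos: [0.5906, 0.1841, 0.0307]
tool_rot: [0.125, 0.992, 0.001, 0.001]
contact_force: [-9.0, -0.6, 32.2]
opening: 0.076
grip_force: 121.7
```

It is rigid: 0.2 mm for 13 N more, so it is on the floor of the clips. I'll relieve the press, release, and withdraw.

Call:
step_arm:
  commands:
    - [1,[0,0,-0.003],[0,0,0]]
    - [1,[0,0,-0.0025],[0,0,0]]
    - [1,[0,0,0],[0,0,0]]
    - [0.85,[0,0,0],[0,0,0]]
    - [0.7,[0,0,0],[0,0,0]]
    - [0.6,[0,0,0],[0,0,0]]
    - [0.6,[0,0,0],[0,0,0]]
    - [0.6,[0,0,-0.02],[0,0,0]]
    - [0.6,[0,0,-0.04],[0,0,0]]
    - [0.6,[0,0,-0.04],[0,0,0]]
    - [0.6,[0,0,-0.04],[0,0,0]]
    - [0.6,[0,0,0],[0,0,0]]

```text
time_s: 20.25
tool_pos: [0.594, 0.1845, 0.1768]
tool_rot: [0.125, 0.992, 0.002, 0.005]
contact_force: [0.6, 0.7, 0.3]
opening: 0.398
grip_force: 0.0
```

```bash
python3 meas.py | awk '/^\[/||/top|scene/||($1>=-75&&$1<=-25)||($1>=40&&$1<=75)'
```

```text
[0.59105047 0.18361285 0.17091068] [ 0.61168728  0.28287132 -0.70897032] 20.35
top [([482.2, 234.0, 4.7, 85.7], 0.75), ([314.4, 271.7, 25.2, 55.3], 0.73), ([196.0, 193.0, 20.0, 60.1], 0.48)]
-75 111 106 105 107 108 106 113 206 237 209 149 104 98 100 103 106 106
-70 180 179 177 162 158 169 183 210 236 235 170 165 171 169 163 162 179
-65 203 199 186 178 177 174 152 208 235 224 192 178 177 177 186 196 199
-60 195 186 172 169 167 151 132 139 172 167 127 144 167 172 191 194 193
-55 172 172 169 175 173 146 63 33 34 43 56 139 162 168 184 193 184
-50 134 171 199 215 203 150 70 32 28 45 69 134 196 205 227 225 225
-45 83 84 84 84 90 104 65 39 27 31 50 121 191 213 215 223 221
-40 66 97 93 126 130 131 131 58 35 32 41 100 201 206 190 190 191
-35 118 106 123 164 127 127 132 88 38 30 31 77 173 205 187 193 189
-30 138 135 132 128 123 108 63 35 33 31 44 78 108 119 149 165 171
-25 131 132 132 133 132 109 60 29 26 32 39 103 155 169 174 193 194
40 100 85 102 133 121 121 131 105 38 28 33 39 45 50 49 41 47
45 138 118 102 118 130 125 143 93 47 32 40 71 78 92 101 102 103
50 119 120 118 119 117 121 100 57 30
[... 953 characters left out ...]
 129 96 36 25 32 76 149 200 200 215 215 161 102
-30 130 128 130 133 119 75 39 29 27 35 80 129 161 197 204 159 107
-25 135 135 137 134 121 80 40 30 27 30 60 90 107 129 140 126 108
40 104 103 112 128 132 109 60 27 26 58 105 131 120 106 94 87 87
45 127 129 131 132 131 108 56 26 24 43 100 126 126 117 108 96 85
50 129 130 129 124 109 86 52 25 20 43 77 98 105 113 128 122 103
55 122 109 102 98 96 87 63 42 41 55 80 91 90 95 106 106 94
60 107 107 103 101 105 106 96 88 82 88 94 93 93 94 97 99 102
65 111 112 113 108 107 110 111 110 113 116 115 114 119 119 116 114 111
70 114 116 115 114 113 114 117 114 112 114 116 115 114 112 111 107 104
75 111 112 110 107 108 112 112 109 102 96 96 98 100 102 98 101 103
```

Both grip ends are now visible: −59…+60 from the top and −60…+57 from the scene. That difference means z ≈ 0.062, so it is home, centred and released. Handing in.

```bash
python3 -c "
from workcell import job
print(job.close_job())"
```

```text
the job is handed in; nothing more can be done
None
```

I put the scriber back in the empty middle clips, released it and handed the job in. The last camera check put it fully home and centred to within a few millimetres, but the hand-in call returned no verdict.

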